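Shunt the half-moon block with one turn of the flywheel

ROBOT

A 6-joint arm with a two-finger parallel gripper is mounted at the origin on the work surface. World frame = base frame: x ahead of the robot, y to its left, z up, the work surface at z = 0. Lengths are in m, angles in rad, forces in N, time in s.
With the tool pointing down it reaches from about 0.25 to 0.725 m from the base axis. Payload 4 kg.
Tool frame: the origin (TCP) lies at the very end of the fingers, on their centre line; the grasp point (between the pads) lies 19 mm behind it (arm.grip_point_offset is the distance from the TCP to the grasp point, in m); y points along the fingers, x is the direction in which the jaws open and shut, and the axes are right-handed (so a half turn about y gives the same grasp; the last joint's range is limited). The gripper opens to 85 mm and grips with 20 to 120 N. Pads are 22 mm wide; open, the fingers measure 114 mm over their backs; the gripper's body (76 mm by 85 mm) begins 54 mm behind the grasp point. The pads swing forward as they close: fully open they stand 13 mm farther back than shut.
Start: joints at [1.197, 0.241, 0.005, 1.335, 0, 1.571], TCP at [0.183, 0.465, 0.231] pointing down, gripper open.
Joint ranges: [-2.72, 2.72], [-1.05, 1.87], [-1.09, 1.28], [-1.99, 2.15], [-1.42, 1.44], [-3.14, 3.14]. Speed limits (rad/s): [2.79, 2.79, 3.14, 3.14, 3.14, 3.14].

INTERFACE

Orientations are given as a 3x3 rotation matrix whose columns are the frame's x, y, z axes.
In Python, from bench import arm gives the robot as it stands.
- The arm moves only by the shell command python3 -m jog 'ROWS' [FORCE]. ROWS is text: rows parted by semicolons, each of 5 numbers parted by spaces: the shift along the tool's x, y, z in cm, then the turn about the tool's y in degrees, then the opening in per cent of the stroke, from 0 (shut) to 100 (fully open). In form: tx ty tz spin gripper; .... A call has 1 to 10 rows; each row is the pose to reach, as a shift and turn from the pose commanded when the call began, along the tool's axes at that moment; what a row does not reach only later rows make up. A row lasts 1/12 s, in which the tool goes at most 41.7 mm and 7.16 degrees, less where a joint would pass 70% of its speed; a pose out of reach is approached as far as the arm can. A call with a gripper value outside its range is refused whole. The fingers move at their own pace and stop on an object; FORCE is the grip in N (left out, the last holds). Time passes only in rows, so rows that repeat a pose let the fingers close. It gives the time, the measured TCP pose, the force and the opening at its end, in the units of the state.
- arm.sense(): the state, without advancing time (a new reading comes with each control period).
- arm.grab_frame(name): name is "scene" or "top" or "wrist"; returns a dict with "color" (480x640x3 uint8, red, green, blue), "fov_y" (degrees; the focal length in pixels is half the picture's height over the tangent of half this angle, whatever the lens; pixels are square), "cx", "cy" (the principal point, pixels), "R" (3x3) and "t" (3): a world point X has camera coordinates R X + t. Camera axes: x right, y down, z forward; pixel columns grow to the right and rows downward; lengths in m; the calibration is good to about 2 mm. The wrist camera is an equidistant fisheye: a pixel r from the principal point sees the ray r / f radians off the axis. A picture is of the moment at which its call begins. There is no depth.
- arm.finish_job(): hands the job in, once; it reports no verdict.
The state is a dict: "time_s": time; "joint_positions": joint angles; "dq": joint speeds; "joint_torque": joint torques, N m; "ee_pos": TCP position; "tcp_rot": TCP orientation; "force": force on the tool from outside, world axes, zero at the start; "torque": the same for the moment, N m; "grip_width": opening from 0.0 (shut) to 1.0 (fully open).
Only numpy, scipy, OpenCV 4.12 (cv2) and the standard library are available. Lean on these libraries where they do the work, as an engineer would, in place of code of your own. Each camera call takes 0.05 s, during which the arm holds its last target. There are 200 camera calls.

TASK

Stand the beechwood half-moon block upright on the yellow loading bay of the toy shunter. Then take the flywheel's sprung knob, hold it pressed down with a steady 12 N, and so turn the wheel anticlockwise (seen from above) through exactly one revolution, so that the pusher drives the block into the green dock and comes home; stop with the knob at the yellow arrow again and let go. Never ease off or force the machine, do not run on into a second stroke, and leave the other toys where they stand.

Things in the scene. Friction and masses are not known exactly. Their poses are not given: they have to be found in the camera images.
- shunter: Toy block shunter, a fixed machine: plywood base 285 x 270 x 8 mm, blue housing, top 58 mm up, over it a red flat flywheel with a beech crank knob. Origin: on the table under the wheel's axle, z up. Base: x -110 to +175, y -155 to +115 mm. Its track for the block runs along +y at x = +145 mm.
- axle (a point): Centre of the flywheel's upper face, 84 mm above the table; axes as the shunter's. Wheel 160 mm across, 18 mm thick, hub 6 mm proud. Not measured: the distance R of the knob's pin from the axle (48 to 62 mm) and the lean of the worn axle (3 to 6 degrees, some way): as it turns the knob rises and falls by up to 6 mm and its top sways 5 mm, so force, not height, tells how hard it is pressed.
- wheel (a joint): Flywheel angle, rad, anticlockwise positive; starts within 0.15 of 0. At angle a the knob lies at R*(-cos a, -sin a) from the axle in the shunter's frame, seen from above. Dry friction 0.2 N m, and a spring on the pusher adds up to 0.1 N m, against the turn in its first half, with it in the second; it stays where left. Stops at -0.6 and 7.6.
- plunger (a joint): How far the knob is pressed down on its spring, m: 2 N to start, then 4 N per mm, end of travel 6 mm. Never over 4.5 mm (20 N), and never under 0.75 mm (5 N) while the wheel is between 0.6 and 5.7 rad. Knob: stem 24 mm across and 38 mm tall on a flange 44 mm across, whose top (to press on) is 19 mm above the wheel's face; it spins freely, so a gripper need not turn with the wheel.
- arrow (a point): Tip of the yellow arrow on the base, 84 mm from the axle towards -x: at home (0 or 2 pi) the knob lies between axle and arrow.
- pusher (a joint): Stroke of the yellow pusher in the track, m: 0 at home (wheel at 0 and at 2 pi), 0.075 fully out towards +y (wheel at pi); beyond 2 pi a second stroke begins. 32 mm wide, top 46 mm above the table; an aluminium arm joins its rear to the housing. Its face is at shunter y = -70 mm when home.
- bay (a point): Centre of the yellow loading bay on the track's floor: shunter x +145, y -30 mm, 8 mm above the table; axes as the shunter's. Track 40 mm wide between two rails 14 mm high and 6 mm thick. The block stands here upright, its flat face along the track on either side, its middle within 10 mm of this point along the track.
- dock (a point): Centre of the green dock on the track's floor: shunter x +145, y +50 mm, 8 mm above the table; axes as the shunter's. A red end stop closes the track at y = +95 mm.
- halfmoon: Loose beechwood half-moon block, 50 mm tall, about 60 g, standing on end: from above a D, 60 mm long in y, 34 mm deep in x, flat face at x = -17 mm, top of the curve at x = +17 mm (the last 6 mm beside the flat face are straight). Origin: centre of its underside, z up.
- carriage: Bystander: red wooden train carriage, 60 x 122 mm, 81 mm high. Origin at the centre of its underside.
- tugboat: Bystander: teal plastic tugboat, 68 x 140 mm, 101 mm high with its orange funnel. Origin under its middle.
- jar: Bystander: closed glass jar of marbles, 84 mm across, 126 mm high. Origin at the centre of its underside.
- bucket: Bystander: grey aluminium toy bucket, 90 mm across the rim, 65 mm high. Origin at the centre of its underside.
Things that resemble listed ones, but are neither listed nor needed, are in the scene too. Leave any purple or turquoise look-alike of the halfmoon alone.

How it is judged:
On the way, in this order (a step that is already met when the one before it is completed fails the run):
1. the half-moon block stands released in the loading bay, the wheel still at home (y of halfmoon in the frame of bay between -0.014 and 0.014 m and x of halfmoon in the frame of bay between -0.006 and 0.006 m and z of halfmoon in the frame of bay below 0.004 m and angle between halfmoon's own z axis and vertical below 0.1 rad and contact force between the fingers and halfmoon below 0.1 N and value of joint wheel below 0.4 rad), for 0.2 s.
2. the wheel is half way round, the pusher fully out (value of joint wheel between 3.05 and 3.6 rad and y of halfmoon in the frame of dock above -0.024 m).
At the end, for the whole second after the job is handed in: The wheel is at rest one full revolution on (2 pi within 0.12 rad), so the pusher is home; the half-moon block stands upright at rest on the floor of the track in the green dock, its centre no more than 24 mm before and 20 mm beyond the dock's centre (value of joint wheel between 6.163 and 6.403 rad and velocity of joint wheel between -0.05 and 0.05 rad/s and y of halfmoon in the frame of dock between -0.024 and 0.02 m and x of halfmoon in the frame of dock between -0.008 and 0.008 m and z of halfmoon in the frame of dock below 0.004 m and angle between halfmoon's own z axis and vertical below 0.1 rad and linear speed of halfmoon below 0.01 m/s); the robot touches nothing.
It fails at once if the knob is forced down more than 4.5 mm (20 N) (value of joint plunger above 0.0045 m).
It fails at once if the knob is not held pressed down (less than 0.75 mm, 5 N) while the wheel stands between 0.6 and 5.7 rad (value of joint wheel between 0.6 and 5.7 rad and value of joint plunger below 0.00075 m).
It fails at once if the wheel is run on into a second stroke (more than 0.25 rad past one revolution) or turned backwards from home by more than 0.45 rad (value of joint wheel above 6.533 rad or value of joint wheel below -0.45 rad).
It fails at once if a bystander is shifted by more than 15 mm (distance of any of carriage, tugboat, jar, bucket from where it was at the start of the episode above 0.015 m).
It also fails if it takes over 72 s, if anything falls off the work surface, if the arm or the gripper's body presses on something with over 40 N, if the wrist force passes 120 N, or if a joint passes its speed limit or range.

## Working session

There is one attempt and no reset: what is moved stays moved. The work goes in short steps, Python scripts to look and compute and a shell command to move; the robot and the scene stay as the last step left them, time stands still between calls to the robot, and variables do not carry over. Pictures are saved under pics/ and viewed, about 8 in all and at most 12, crops included, and the job is handed in when it is done.

```bash
ls; mkdir -p pics
python3 - <<'E'
from bench import arm
import cv2,numpy as np
s=arm.sense();print(s)
for n in("scene","top"):
    f=arm.grab_frame(n);cv2.imwrite(f"pics/{n}0.png",f["color"][:,:,::-1]);print(n,f["fov_y"],f["cx"],f["cy"],f["R"],f["t"])
E
```

```text
pics
{'time_s': 0.0, 'joint_positions': array([1.19701058e+00, 2.41436395e-01, 3.71441487e-03, 1.33521517e+00,
       9.77289750e-06, 1.57077941e+00]), 'dq': array([ 6.01884875e-04,  4.50144609e-04,  1.57667799e-04,  8.16236229e-04,
        8.92478087e-05, -7.08786928e-04]), 'joint_torque': array([-4.85331893e-04, -3.72317040e+01,  2.52409208e+01,  1.70722324e-02,
       -2.03574893e-05, -6.06352685e-06]), 'ee_pos': array([0.18233342, 0.46487773, 0.23039754]), 'tcp_rot': array([[ 3.65125804e-01, -7.90803721e-04, -9.30957852e-01],
       [ 9.30955726e-01, -1.98943529e-03,  3.65126660e-01],
       [-2.14082393e-03, -9.99997708e-01,  9.80909294e-06]]), 'force': array([-1.53802106, -0.43374873,  0.31269331]), 'torque': array([-0.03581401,  0.01689366, -0.02950019]), 'grip_width': 1.001863975667247}
scene 48.00485831971818 327.1765008667691 238.02144010391643 [[ 0.55912446  0.82908216  0.00161555]
 [ 0.59120528 -0.39733512 -0.70185548]
 [-0.58125394  0.39337969 -0.71231754]] [-0.29633902 -0.31899091  1.82128367]
top 46.09245893154622 324.5674917260386 225.25517501851968 [[-0.02933932 -0.99956832  0.00154139]
 [-0.98121392  0.02850635 -0.19080522]
 [ 0.19067891 -0.00711053 -0.98162671]] [-0.02330413  0.61366379  1.15628726]
```

View pics/scene0.png

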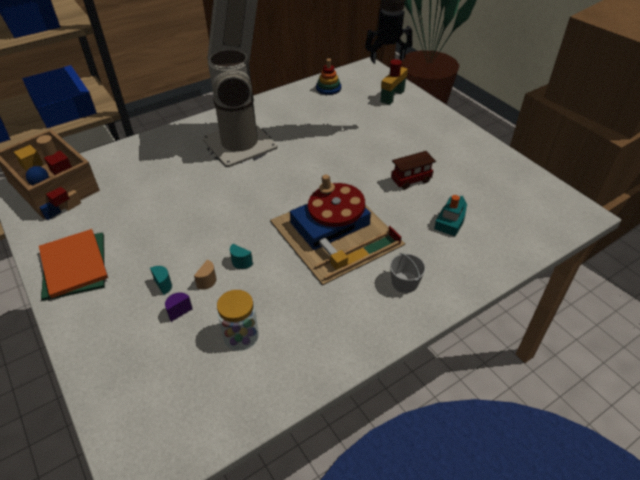

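View pics/top0.png

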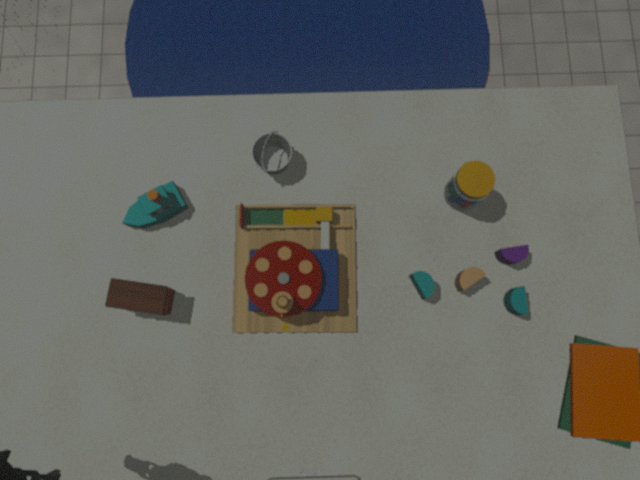

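The top view shows the shunter at about (295,268), nearly aligned with the world axes: track along the top, green dock left, yellow bay right, arrow at (286,328), knob at (282,300). Half-moon candidates in top view are teal (425,284) and (517,301), purple (513,254) and beech (471,280). Only the beech one matches the description, so I'll confirm it in a crop and measure.

```bash
cat > h.py <<'E'
import numpy as np,cv2
def focal(f): return 240/np.tan(np.radians(f["fov_y"]/2))
def ray(f,u,v,fish=False):
    F=focal(f);d=np.array([u-f["cx"],v-f["cy"]])
    if fish:
        r=np.hypot(*d);c=np.r_[d/max(r,1e-9)*np.sin(r/F),np.cos(r/F)]
    else: c=np.r_[d/F,1]
    R=np.array(f["R"]);return -R.T@np.array(f["t"]),R.T@c
def onz(f,u,v,z,fish=False):
    o,d=ray(f,u,v,fish);return (o+d*(z-o[2])/d[2])
def big(m):
    c,_=cv2.findContours(m.astype(np.uint8),0,2);return max(c,key=cv2.contourArea)
E
python3 - <<'E'
from bench import arm
from h import *
f=arm.grab_frame("top");im=f["color"];hsv=cv2.cvtColor(im,cv2.COLOR_RGB2HSV)
o=im[200:345,225:540,::-1]
cv2.imwrite("pics/crop.png",cv2.resize(o,None,fx=2.5,fy=2.5,interpolation=cv2.INTER_CUBIC))
def px(n,u,v): print(n,(u,v),hsv[v,u])
for a in [("beech",471,280),("base",330,325),("table",400,350),("red",285,265),("yel",310,216),("green",262,216),("knob",282,300),("arrow",286,328)]: px(*a)
m=cv2.inRange(hsv,(5,60,60),(25,255,255))
mb=m.copy();mb[:,:450]=0;mb[:,495:]=0;mb[:260]=0;mb[300:]=0
c=big(mb);print("block",cv2.contourArea(c),cv2.minAreaRect(c))
P=[onz(f,u,v,.05)[:2] for u,v in c[:,0]];P=np.float32(P)*1000
print(cv2.minAreaRect(P),P.round().astype(int).tolist())
ms=hsv[:,:,1]>60; ms=ms.astype(np.uint8);ms[:,:220]=0;ms[:,370:]=0;ms[:195]=0;ms[345:]=0
c=big(ms);r=cv2.minAreaRect(c);print("base",r)
P=np.float32([onz(f,u,v,.008)[:2]*1000 for u,v in c[:,0]]);r=cv2.minAreaRect(P);print(r,cv2.boxPoints(r))
mr=(cv2.inRange(hsv,(0,120,60),(6,255,255))|cv2.inRange(hsv,(172,120,60),(180,255,255)));mr[:,:244]=0;mr[:,370:]=0;mr[:235]=0;mr[345:]=0
c=cv2.convexHull(big(mr));e=cv2.fitEllipse(c);print("wheel",e,onz(f,*e[0],.084))
E
```

```text
beech (471, 280) [ 20 117 116]
base (330, 325) [ 20 102 107]
table (400, 350) [ 30  13 118]
red (285, 265) [  4 192  89]
yel (310, 216) [ 23 216 119]
green (262, 216) [67 77 73]
knob (282, 300) [ 18 116 121]
arrow (286, 328) [ 24 219 120]
block 400.5 ((468.4161071777344, 276.8087463378906), (16.712331771850586, 31.04888916015625), 55.00797653198242)
((493.5679016113281, -344.72894287109375), (34.89604949951172, 67.70093536376953), 32.344547271728516) [[514, -350], [512, -348], [512, -343], [510, -341], [510, -339], [504, -332], [504, -330], [496, -321], [494, -320], [492, -318], [477, -317], [475, -319], [473, -319], [470, -321], [468, -321], [466, -323], [468, -323], [473, -319], [475, -319], [477, -321], [470, -327], [468, -327], [468, -329], [466, -331], [468, -333], [468, -336], [470, -338], [470, -340], [476, -347], [476, -349], [480, -354], [480, -356], [484, -360], [484, -362], [490, -369], [490, -371], [494, -376], [494, -378], [496, -378], [499, -381], [501, -379], [503, -379], [509, -373], [510, -371], [512, -369], [512, -365], [514, -363]]
base ((294.4999694824219, 268.0), (127.99998474121094, 122.99998474121094), 90.0)
((531.4500732421875, 26.87353515625), (269.3548583984375, 284.95294189453125), 88.48792266845703) [[ 385.46936  -103.99738 ]
 [ 670.3231   -111.516624]
 [ 677.4308    157.74445 ]
 [ 392.57703   165.2637  ]]
wheel ((282.96734619140625, 278.6813049316406), (75.26581573486328, 76.22864532470703), 78.4234390258789) [0.49771491 0.04840189 0.084     ]
```

View pics/crop.png

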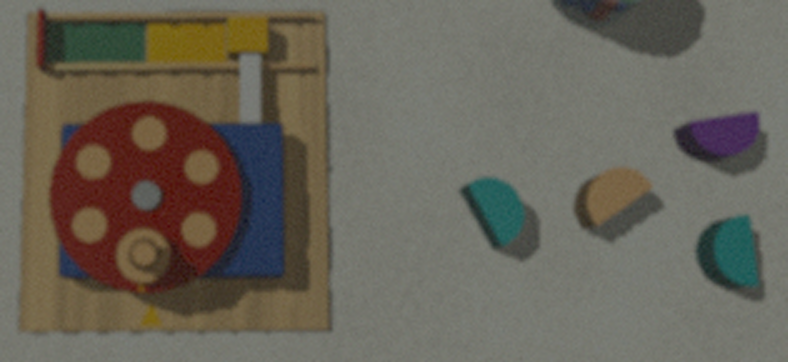

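The crop confirms it: beech half-moon at crop (615,197), standing on end, with its flat face lower right. I'll write a helper for the shifts and go above it for a close look.

```bash
cat >> h.py <<'E'
def d(p,yaw=None,s=None):
    from bench import arm
    s=s or arm.sense();R=np.array(s["tcp_rot"])
    t=R.T@(np.array(p)-s["ee_pos"])*100
    cur=np.degrees(np.arctan2(R[1,0],R[0,0]))
    sp=0 if yaw is None else cur-yaw
    print("t=%.2f,cur yaw %.1f ee %s F %s w %.3f -> tx %.2f ty %.2f tz %.2f spin %.1f |%.1f"%(s["time_s"],cur,np.round(s["ee_pos"],4),np.round(s["force"],1),s["grip_width"],*t,sp,np.linalg.norm(t)))
E
python3 -c "
from h import *
d([.47,-.34,.23],40)"
python3 -m jog '-63 0 -57 29 100;-63 0 -57 29 100;-63 0 -57 29 100;-63 0 -57 29 100;-63 0 -57 29 100;-63 0 -57 29 100;-63 0 -57 29 100;-63 0 -57 29 100;-63 0 -57 29 100;-63 0 -57 29 100' 30
python3 -c "
from h import *
d([.47,-.34,.23],40)"
```

```text
t=0.15,cur yaw 68.6 ee [0.1824 0.465  0.2306] F [-0.1  0.1  0. ] w 1.002 -> tx -64.44 ty 0.17 tz -56.17 spin 28.6 |85.5
time_s: 0.98
ee_pos: [0.33, 0.0738, 0.2314]
tcp_rot: [[0.77, 0.001, -0.638], [0.638, 0.0, 0.77], [0.001, -1.0, -0.0]]
force: [1.7, -0.1, 0.0]
grip_width: 1.001
t=0.98,cur yaw 39.6 ee [0.33   0.0738 0.2314] F [ 1.7 -0.1  0. ] w 1.001 -> tx -15.60 ty 0.14 tz -40.81 spin -0.4 |43.7
```

```bash
python3 -m jog '-15 0 -40 0 100;-15 0 -40 0 100;-15 0 -40 0 100;-15 0 -40 0 100;-15 0 -40 0 100;-15 0 -40 0 100;-15 0 -40 0 100;-15 0 -40 0 100;-15 0 -40 0 100;-15 0 -40 0 100' 30
python3 -m jog '0 0 0 0 100;0 0 0 0 100;0 0 0 0 100'
python3 - <<'E'
from bench import arm
from h import *
d([.49,-.35,.23],40)
f=arm.grab_frame("wrist");cv2.imwrite("pics/w1.png",f["color"][:,:,::-1]);np.save("w1.npy",f,allow_pickle=True)
print(f["fov_y"],f["cx"],f["cy"],-np.array(f["R"]).T@f["t"])
E
```

```text
time_s: 1.82
ee_pos: [0.4658, -0.3202, 0.2308]
tcp_rot: [[0.771, -0.0, -0.637], [0.637, 0.001, 0.771], [-0.0, -1.0, 0.001]]
force: [1.4, 0.4, 0.9]
grip_width: 1.001
time_s: 2.07
ee_pos: [0.4652, -0.3178, 0.2304]
tcp_rot: [[0.771, -0.002, -0.637], [0.637, 0.002, 0.771], [-0.0, -1.0, 0.002]]
force: [-0.4, 0.2, 0.6]
grip_width: 1.003
t=2.07,cur yaw 39.6 ee [ 0.4652 -0.3178  0.2304] F [-0.4  0.2  0.6] w 1.003 -> tx -0.14 ty 0.03 tz -4.06 spin -0.4 |4.1
65.70646984690485 323.6359199604261 239.38090008120582 [ 0.41167681 -0.25189426  0.37436858]
```

View pics/w1.png

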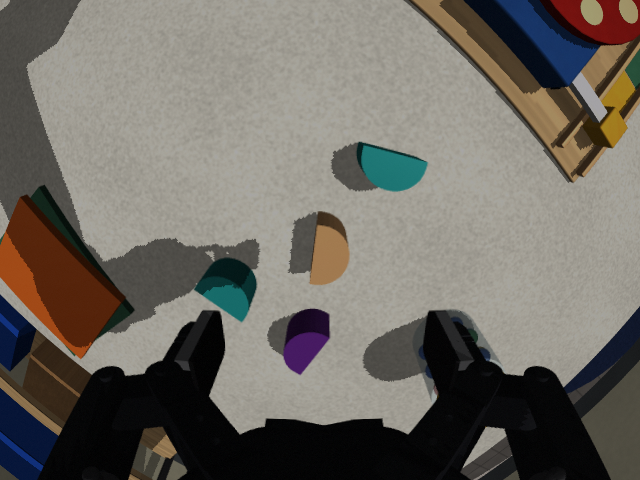

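The block's bright top face is centred near (328,255) with its flat edge on the left, almost square to the jaws. The jar (455,345) stands near the right finger.

Run:
```python
from h import *
f=np.load("w1.npy",allow_pickle=True).item();im=f["color"];hsv=cv2.cvtColor(im,cv2.COLOR_RGB2HSV)
m=cv2.inRange(hsv,(8,60,140),(25,255,255));m[:,:290]=0;m[:,370:]=0;m[:200]=0;m[300:]=0
c=big(m);P=np.float32([onz(f,u,v,.05,True)[:2]*1000 for u,v in c[:,0]])
r=cv2.minAreaRect(P);print(cv2.contourArea(c),r,cv2.boundingRect(c));print(cv2.boxPoints(r))
T=cv2.imread("pics/top0.png")[:,:,::-1];
from bench import arm
t=arm.grab_frame("top");print("jar",onz(t,474,180,.12),"teal",onz(t,425,281,.05))
# flat edge fit: leftmost pts per row
E=[]
for v in range(c[:,0,1].min()+4,c[:,0,1].max()-4):
    u=np.where(m[v])[0]; E.append(onz(f,u.min(),v,.05,True)[:2]*1000)
print(cv2.fitLine(np.float32(E),cv2.DIST_HUBER,0,.01,.01).ravel())
```

```text
1667.5 ((499.880615234375, -348.1551513671875), (34.152381896972656, 59.57138442993164), 31.714092254638672) (309, 226, 41, 59)
[[ 469.69644 -331.79364]
 [ 501.012   -382.4699 ]
 [ 530.0648  -364.51666]
 [ 498.74924 -313.8404 ]]
jar [ 0.68762352 -0.35392577  0.12      ] teal [ 0.48733963 -0.25160946  0.05      ]
[   0.52934635   -0.84840584  485.59995    -356.15067   ]
```

```bash
python3 -c "
from h import *
d([.4999,-.3482,.12],31.7)"
```

```text
t=2.17,cur yaw 39.6 ee [ 0.4655 -0.3169  0.2315] F [ 0.4 -0.2  0.5] w 1.002 -> tx 0.66 ty 11.14 tz -4.61 spin 7.9 |12.1
```

```bash
python3 -m jog '0.66 11.1 -4.6 7.9 70;0.66 11.1 -4.6 7.9 70;0.66 11.1 -4.6 7.9 70;0.66 11.1 -4.6 7.9 70;0.66 11.1 -4.6 7.9 70;0.66 11.1 -4.6 7.9 70;0.66 11.1 -4.6 7.9 70'
python3 -c "
from h import *
d([.4999,-.3482,.018],31.7)"
```

```text
time_s: 2.75
ee_pos: [0.5014, -0.3495, 0.1239]
tcp_rot: [[0.85, 0.004, -0.526], [0.526, -0.003, 0.85], [0.002, -1.0, -0.005]]
force: [0.0, 0.7, -0.5]
grip_width: 0.699
t=2.75,cur yaw 31.7 ee [ 0.5014 -0.3495  0.1239] F [ 0.   0.7 -0.5] w 0.699 -> tx -0.09 ty 10.59 tz 0.24 spin 0.0 |10.6
```

```bash
python3 -m jog '0 5 0 0 70;0 9 0 0 70;0 10.2 0 0 70;0 10.2 0 0 70;0 10.2 0 0 70;0 10.2 0 0 0;0 10.2 0 0 0;0 10.2 0 0 0;0 10.2 0 0 0;0 10.2 0 0 0' 40
python3 -m jog '0 0 0 0 0;0 0 0 0 0;0 -3 0 0 0;0 -6 0 0 0;0 -9 0 0 0;0 -12 0 0 0;0 -12 0 0 0;0 -12 0 0 0'
python3 -c "
from h import *
d([.4999,-.3482,.14],31.7)"
```

```text
time_s: 3.58
ee_pos: [0.5025, -0.351, 0.022]
tcp_rot: [[0.851, 0.006, -0.525], [0.525, -0.004, 0.851], [0.003, -1.0, -0.006]]
force: [-0.3, 0.1, 6.8]
grip_width: 0.387
time_s: 4.25
ee_pos: [0.5022, -0.3508, 0.1425]
tcp_rot: [[0.851, 0.007, -0.525], [0.525, -0.005, 0.851], [0.003, -1.0, -0.008]]
force: [-0.2, 0.4, -1.5]
grip_width: 0.391
t=4.25,cur yaw 31.7 ee [ 0.5022 -0.3508  0.1425] F [-0.2  0.4 -1.5] w 0.391 -> tx -0.06 ty 0.25 tz 0.35 spin -0.0 |0.4
```

```bash
python3 -c "
from h import *
d([.644,.010,.19],-1.5)"
```

```text
t=4.25,cur yaw 31.7 ee [ 0.5022 -0.3508  0.1425] F [-0.2  0.4 -1.5] w 0.391 -> tx 31.03 ty -4.82 tz 23.22 spin 33.2 |39.1
```

```bash
python3 -m jog '4 -2 2 5 0;8 -5 5 10 0;11 -5 8 15 0;14 -5 10.5 20 0;17 -5 13 25 0;20 -5 15 30 0;23 -5 17 33.2 0;26 -5 19.5 33.2 0;29 -5 21.5 33.2 0;31 -5 23.2 33.2 0'
python3 -m jog '0 0 0 0 0;0 0 0 0 0;0 0 0 0 0;0 0 0 0 0'
python3 - <<'E'
from bench import arm
from h import *
d([.644,.010,.19],-1.5)
f=arm.grab_frame("wrist");cv2.imwrite("pics/w2.png",f["color"][:,:,::-1]);np.save("w2.npy",f,allow_pickle=True)
t=arm.grab_frame("top");np.save("t2.npy",t,allow_pickle=True)
print(-np.array(f["R"]).T@f["t"])
E
```

```text
time_s: 5.08
ee_pos: [0.6426, 0.0146, 0.1869]
tcp_rot: [[1.0, -0.001, 0.024], [-0.024, 0.001, 1.0], [-0.001, -1.0, 0.001]]
force: [0.1, -0.1, 0.1]
grip_width: 0.384
time_s: 5.42
ee_pos: [0.6415, 0.0095, 0.1878]
tcp_rot: [[1.0, -0.001, 0.028], [-0.028, -0.0, 1.0], [-0.001, -1.0, -0.0]]
force: [-0.4, 0.2, -0.1]
grip_width: 0.385
t=5.42,cur yaw -1.6 ee [0.6415 0.0095 0.1878] F [-0.4  0.2 -0.1] w 0.385 -> tx 0.25 ty -0.22 tz 0.05 spin -0.1 |0.3
[0.64426972 0.0951203  0.33154821]
```

View pics/w2.png

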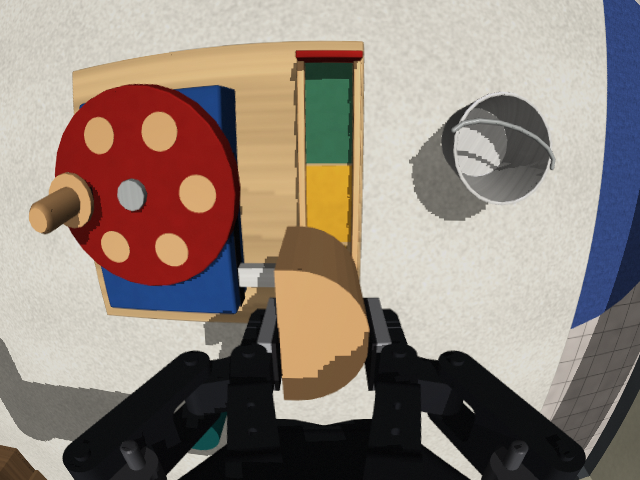

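The block is held squarely. Track floor visible: green (328,113), yellow (328,200), boundary near v=163, red stop at v≈55. I'll measure it.

Run:
```python
from h import *
f=np.load("w2.npy",allow_pickle=True).item();im=f["color"];hsv=cv2.cvtColor(im,cv2.COLOR_RGB2HSV)
g=cv2.inRange(hsv,(50,70,30),(90,255,255));y=cv2.inRange(hsv,(21,170,100),(30,255,255))
L=[];Rr=[]
for m,n,a,b in((g,"g",90,158),(y,"y",168,225)):
    m[:,:290]=0;m[:,370:]=0;m[:60]=0;m[240:]=0
    for v in range(a,b,8):
        u=np.where(m[v])[0]
        if len(u)<30: continue
        p=onz(f,u.min()-.5,v,.008,True)*1000;q=onz(f,u.max()+.5,v,.008,True)*1000;L.append(p[:2]);Rr.append(q[:2])
L=np.array(L);Rr=np.array(Rr);print(np.c_[L,Rr].round(1))
for A in (L,Rr):
    k=np.polyfit(A[:,1],A[:,0],1);print("x=%.4f*y+%.1f"%tuple(k))
yy=np.where(y[:,330])[0].min();print("boundary",onz(f,330,yy,.008,True)*1000)
# wheel/hub/base corner checks
print("red stop inner face low edge", onz(f,330,np.where(g[:,330])[0].min(),.008,True)*1000)
mr=cv2.inRange(hsv,(0,150,60),(6,255,255))|cv2.inRange(hsv,(172,150,60),(180,255,255));mr[:,250:]=0
c=cv2.convexHull(big(mr));P=np.float32([onz(f,u,v,.084,True)[:2]*1000 for u,v in c[:,0]]);print("wheel",cv2.fitEllipse(P))
print("hub",onz(f,131,195,.09,True)*1000)
# block top in tool frame (z approx .190-.022+.05)
mb=cv2.inRange(hsv,(8,60,150),(25,200,255));mb[:262]=0;mb[405:]=0;mb[:,:274]=0;mb[:,372:]=0
zt=.1878-.022+.05;c=big(mb);P=np.float32([onz(f,u,v,zt,True)[:2]*1000 for u,v in c[:,0]]);print("blk",cv2.minAreaRect(P),cv2.boxPoints(cv2.minAreaRect(P)))
```

```text
[[628.5 117.2 668.5 116.2]
 [628.3 110.2 668.3 109.2]
 [628.9 103.2 668.1 102.2]
 [627.8  96.3 668.   95.3]
 [628.4  89.3 667.9  88.3]
 [628.2  82.3 667.7  81.3]
 [627.9  75.3 667.6  74.3]
 [627.7  68.3 667.5  67.3]
 [627.4  61.3 667.4  60.3]
 [627.8  48.9 664.6  47.9]
 [627.6  41.8 663.6  40.8]
 [627.3  34.6 663.5  33.6]
 [627.   27.3 662.5  26.4]
 [626.7  20.  663.3  19. ]
 [630.   12.5 663.2  11.6]
 [627.    5.1 662.3   4.2]
 [626.7  -2.4 661.3  -3.4]]
x=0.0099*y+627.3
x=0.0645*y+661.9
boundary [648.43239017  50.05010831   8.        ]
red stop inner face low edge [650.81061514 140.27444657   8.        ]
wheel ((503.6066589355469, 52.618568420410156), (155.23377990722656, 160.7114715576172), 60.332237243652344)
hub [502.55398593  49.09439566  90.        ]
blk ((641.7998046875, 19.918121337890625), (47.88216018676758, 33.49904251098633), 88.9453125) [[624.6124     -3.7106   ]
 [658.10583    -4.3272076]
 [658.9872     43.546844 ]
 [625.4938     44.163452 ]]
```

```bash
python3 -m jog '0.5 4 0.1 0 0;0.5 8 0.1 0 0;0.5 11 0.1 0 0;0.5 12.2 0.1 0 0;0.5 12.2 0.1 0 0;0.5 12.2 0.1 0 0;0.5 12.2 0.1 0 0'
python3 - <<'E'
from bench import arm
from h import *
d([.6467,.0105,.028],-1.4)
f=arm.grab_frame("wrist");cv2.imwrite("pics/w3.png",f["color"][:,:,::-1]);np.save("w3.npy",f,allow_pickle=True)
E
```

```text
time_s: 6.1
ee_pos: [0.6485, 0.011, 0.0682]
tcp_rot: [[1.0, 0.003, 0.028], [-0.028, 0.0, 1.0], [0.003, -1.0, 0.0]]
force: [-0.1, -0.6, 0.2]
grip_width: 0.391
t=6.10,cur yaw -1.6 ee [0.6485 0.011  0.0682] F [-0.1 -0.6  0.2] w 0.391 -> tx -0.19 ty 4.02 tz -0.05 spin -0.2 |4.0
```

View pics/w3.png

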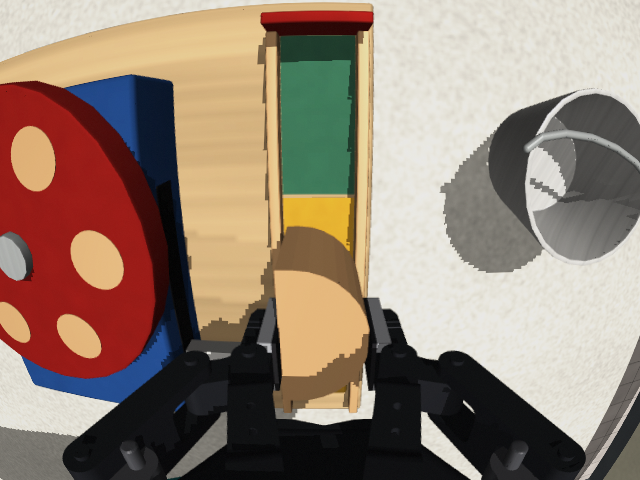

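Run:
```python
from h import *
f=np.load("w3.npy",allow_pickle=True).item();im=f["color"];hsv=cv2.cvtColor(im,cv2.COLOR_RGB2HSV)
g=cv2.inRange(hsv,(50,70,30),(90,255,255));y=cv2.inRange(hsv,(21,170,80),(30,255,255))
for m,a,b in((g,70,190),(y,200,225)):
    for v in range(a,b,12):
        u=np.where(m[v,270:375])[0]+270
        p=onz(f,u.min()-.5,v,.008,True)*1000;q=onz(f,u.max()+.5,v,.008,True)*1000;print(p[:2].round(1),q[:2].round(1),(p+q)[0]/2)
# block bottom edge curve apex/far end, block sides
mb=cv2.inRange(hsv,(8,60,150),(25,200,255))
for v in (300,320,335): 
    u=np.where(mb[v,268:375])[0]+268; print(v,u.min(),u.max(),onz(f,u.min(),v,.096,True)[0],onz(f,u.max(),v,.096,True)[0])
print(onz(f,310,270,.096,True),onz(f,310,np.where(y[:,310])[0].min(),.008,True))
```

```text
[629.  122.3] [668.6 121. ] 648.8215676525735
[628.8 115.6] [668.5 114.3] 648.6314406899357
[628.6 108.9] [668.3 107.7] 648.440068874799
[628.3 102.3] [668.2 101.1] 648.2470550739309
[628.   95.7] [668.1  94.5] 648.0519961533078
[627.8  89.1] [667.9  87.9] 647.8544796300034
[628.   82.5] [667.8  81.2] 647.9290062869779
[627.7  75.8] [667.2  74.6] 647.4513823313199
[627.4  69.1] [667.7  67.9] 647.5210893290694
[627.6  62.3] [667.6  61.1] 647.5913475838065
[627.5  49.7] [665.2  48.6] 646.3506282004382
[627.1  42.7] [664.   41.6] 645.5509138347659
[627.2  35.5] [664.   34.4] 645.5988337408476
300 276 355 0.6323767151735454 0.660428982161414
320 277 366 0.6320340493434973 0.6645549117034999
335 280 362 0.6325876622526861 0.6632206308488656
[0.64498417 0.04520543 0.096     ] [0.64247643 0.05033292 0.008     ]
```

```bash
python3 -m jog '-0.22 0 -0.03 0 0;-0.22 2 -0.03 0 0;-0.22 3 -0.03 0 0;-0.22 3.6 -0.03 0 0;-0.22 3.8 -0.03 0 0;-0.22 3.8 -0.03 0 0'
```

```text
time_s: 6.65
ee_pos: [0.6447, 0.0115, 0.0298]
tcp_rot: [[1.0, 0.0, 0.026], [-0.026, -0.0, 1.0], [0.0, -1.0, -0.0]]
force: [-2.3, 0.6, 4.1]
grip_width: 0.389
```

```bash
python3 -m jog '0 0 0 0 60;0 0 0 0 60;0 0 0 0 60;0 -1 0 0 60;0 -4 0 0 60;0 -8 0 0 60;0 -12 0 0 60;0 -14 0 0 60;0 -14 0 0 60;0 -14 0 0 60'
python3 - <<'E'
from bench import arm
from h import *
f=arm.grab_frame("wrist");cv2.imwrite("pics/w4.png",f["color"][:,:,::-1]);np.save("w4.npy",f,allow_pickle=True)
d([.6465,.0105,.17],-1.4)
t=arm.grab_frame("scene");np.save("s4.npy",t,allow_pickle=True)
im=f["color"];hsv=cv2.cvtColor(im,cv2.COLOR_RGB2HSV)
mb=cv2.inRange(hsv,(8,60,140),(20,255,255));mb[:235]=0;mb[400:]=0;mb[:,:268]=0;mb[:,390:]=0
c=big(mb);P=np.float32([onz(f,u,v,.058,True)[:2]*1000 for u,v in c[:,0]]);print("blk",cv2.minAreaRect(P),cv2.boundingRect(c))
E
```

```text
time_s: 7.48
ee_pos: [0.6464, 0.0115, 0.1712]
tcp_rot: [[1.0, 0.005, 0.026], [-0.026, 0.0, 1.0], [0.005, -1.0, 0.0]]
force: [0.5, 0.6, -0.4]
grip_width: 0.603
t=7.53,cur yaw -1.5 ee [0.6451 0.0115 0.1689] F [-0.7  0.3 -0.5] w 0.596 -> tx 0.14 ty -0.11 tz -0.09 spin -0.1 |0.2
blk ((644.3189086914062, -1.6520013809204102), (25.427507400512695, 33.66288375854492), 88.35261535644531) (297, 235, 47, 33)
```

View pics/w4.png

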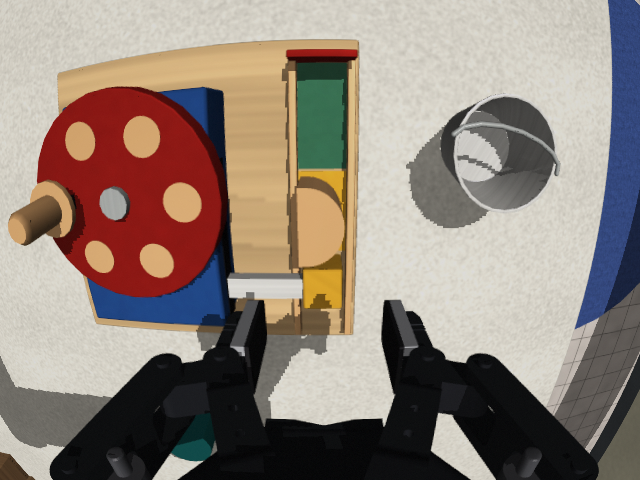

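The block stands in the track between the rails on the yellow bay, top face (320,228), pusher behind it at (322,288); the knob is at the left edge (50,208). Now over the knob.

```bash
python3 - <<'E'
from h import *
f=np.load("w4.npy",allow_pickle=True).item();im=f["color"];hsv=cv2.cvtColor(im,cv2.COLOR_RGB2HSV)
# block top: front end & rear end along flat edge
for v in (188,228,268): print(v,onz(f,300,v,.058,True)*1000)
d([.447,.045,.23],-1.5)
E
python3 -m jog '-2 -3 0.3 0 60;-5 -6 0.8 0 60;-9 -6 1.6 0 60;-12.5 -6 2.4 0 60;-16 -6 3 0 60;-19.7 -6 3.2 0 60;-19.7 -6 2.9 0 60;-19.7 -6 2.9 0 60;-19.7 -6 2.9 0 60;-19.7 -6 2.9 0 60'
python3 - <<'E'
from bench import arm
from h import *
f=arm.grab_frame("wrist");cv2.imwrite("pics/w5.png",f["color"][:,:,::-1]);np.save("w5.npy",f,allow_pickle=True)
t=arm.grab_frame("scene");np.save("s5.npy",t,allow_pickle=True)
d([.447,.045,.23],-1.5)
E
```

```text
188 [631.65671827  46.32810688  58.        ]
228 [630.35360312  16.8244591   58.        ]
268 [628.82105495 -14.74890069  58.        ]
t=7.58,cur yaw -1.5 ee [0.6443 0.0115 0.1675] F [-0.5  0.1 -0.1] w 0.596 -> tx -19.82 ty -6.22 tz 2.83 spin -0.0 |21.0
time_s: 8.42
ee_pos: [0.4499, 0.0456, 0.2279]
tcp_rot: [[1.0, 0.0, 0.027], [-0.027, 0.0, 1.0], [0.0, -1.0, 0.0]]
force: [0.8, 0.2, 0.0]
grip_width: 0.6
t=8.52,cur yaw -1.5 ee [0.45   0.0456 0.2279] F [-0.6 -0.7  0.1] w 0.601 -> tx -0.30 ty -0.21 tz -0.07 spin -0.0 |0.4
```

View pics/w5.png

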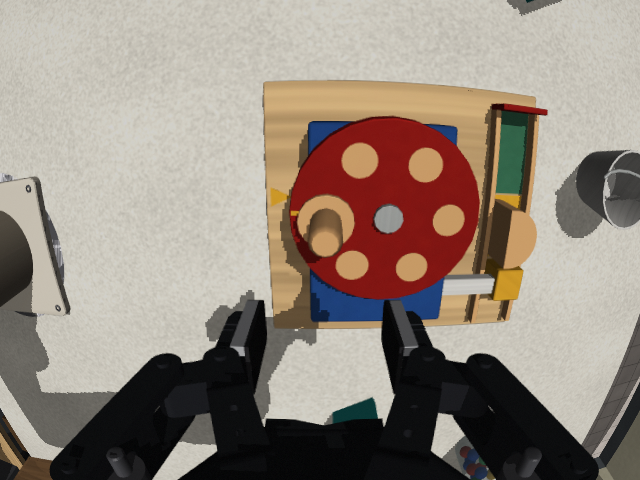

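Flange top centre near (326,221), stem top (325,242), hub (389,219), arrow tip (288,198), block in bay.

Run:
```python
from h import *
f=np.load("w5.npy",allow_pickle=True).item();im=f["color"];hsv=cv2.cvtColor(im,cv2.COLOR_RGB2HSV)
m=cv2.inRange(hsv,(8,60,150),(22,200,255));m[:,:290]=0;m[:,358:]=0;m[:185]=0;m[268:]=0
c=big(m);P=np.float32([onz(f,u,v,.103,True)[:2]*1000 for u,v in c[:,0]])
up=P[c[:,0,1]<222];A=np.c_[2*up,np.ones(len(up))];s=np.linalg.lstsq(A,(up**2).sum(1),rcond=None)[0];print("flange",s[:2],np.sqrt(s[2]+s[:2]@s[:2]))
print("stemtop",onz(f,325,242,.141,True)*1000)
h=cv2.inRange(hsv,(0,0,90),(180,60,200));h[:200]=0;h[240:]=0;h[:,:370]=0;h[:,408:]=0
e=cv2.fitEllipse(cv2.convexHull(big(h)));print(e);print("hub",onz(f,*e[0],.09,True)*1000)
a=cv2.inRange(hsv,(21,170,100),(30,255,255));a[:,:265]=0;a[:,292:]=0;a[:180]=0;a[215:]=0
c=big(a);u,v=c[c[:,0,0].argmax(),0];print("arrow",(u,v),onz(f,u,v,.008,True)*1000, cv2.boundingRect(c))
mr=cv2.inRange(hsv,(0,150,60),(6,255,255))|cv2.inRange(hsv,(172,150,60),(180,255,255));mr[:,482:]=0
c=cv2.convexHull(big(mr));P=np.float32([onz(f,u,v,.084,True)[:2]*1000 for u,v in c[:,0]]);print("wheel",cv2.fitEllipse(P))
cv2.imwrite("pics/w5c.png",cv2.resize(im[170:290,250:430,::-1],None,fx=4,fy=4,interpolation=cv2.INTER_CUBIC))
```

```text
flange [451.59968714  56.57574028] 15.943765354168415
stemtop [451.29576044  49.02368419 141.        ]
((388.3416442871094, 218.80599975585938), (27.13286590576172, 29.121789932250977), 51.600826263427734)
hub [501.99323959  49.05866024  90.        ]
arrow (np.int32(277), np.int32(193)) [403.89752478  55.10656936   8.        ] (271, 189, 7, 6)
wheel ((502.39044189453125, 51.7525634765625), (155.38351440429688, 159.4083251953125), 93.60567474365234)
```

View pics/w5c.png

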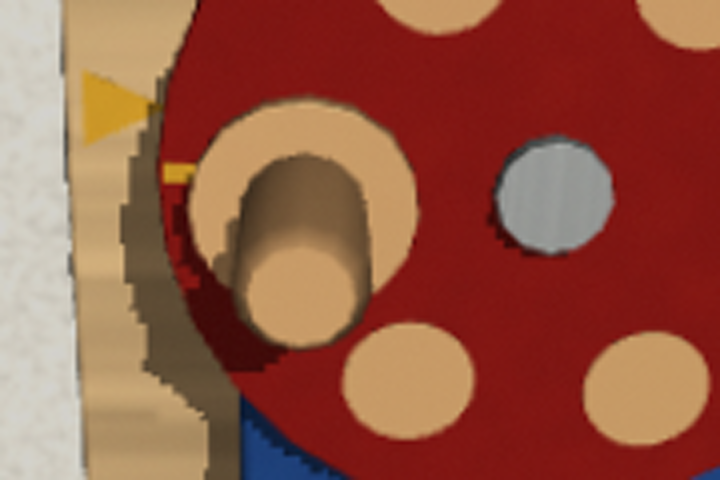

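Run:
```python
from h import *
f=np.load("w5.npy",allow_pickle=True).item()
for n,u,v,z in [("fl",326,222.3,.103),("flL",297.5,222,.103),("flR",354.5,222,.103),("stem",325.8,244.5,.141),("stL",311.5,244.5,.141),("stR",340,244.5,.141),("hub",388.3,218.8,.09),("arrow",290,196,.008),("mark",296,213,.084)]: print(n,(onz(f,u,v,z,True)*1000).round(1))
s=np.load("s5.npy",allow_pickle=True).item()["color"];cv2.imwrite("pics/s5.png",s[:,:,::-1])
```

```text
fl [452.3  51.2 103. ]
flL [430.8  52.1 103. ]
flR [473.8  50.9 103. ]
stem [451.8  47.3 141. ]
stL [442.3  47.5 141. ]
stR [461.2  47.  141. ]
hub [502.   49.1  90. ]
arrow [416.9  51.5   8. ]
mark [428.4  54.1  84. ]
```

```bash
python3 -c "
from h import *
d([.452,.0495,.112],-1.5)"
python3 -m jog '0.1 0 0.4 0 60;0.1 4 0.4 0 60;0.1 8 0.4 0 60;0.1 11 0.4 0 60;0.1 11.6 0.4 0 60;0.1 11.6 0.4 0 60;0.1 11.6 0.4 0 60;0.1 11.6 0.4 0 60'
python3 -c "
from h import *
d([.452,.0495,.112],-1.5)"
```

```text
t=8.52,cur yaw -1.5 ee [0.45   0.0456 0.2279] F [-0.6 -0.7  0.1] w 0.601 -> tx 0.19 ty 11.59 tz 0.39 spin -0.0 |11.6
time_s: 9.18
ee_pos: [0.4521, 0.0499, 0.1143]
tcp_rot: [[1.0, 0.004, 0.026], [-0.026, 0.0, 1.0], [0.004, -1.0, 0.001]]
force: [-0.7, 0.1, 0.4]
grip_width: 0.602
t=9.18,cur yaw -1.5 ee [0.4521 0.0499 0.1143] F [-0.7  0.1  0.4] w 0.602 -> tx -0.01 ty 0.23 tz -0.04 spin -0.0 |0.2
```

```bash
python3 -m jog '0 0 0 0 25;0 0 0 0 0;0 0 0 0 0;0 0 0 0 0;0 0 0 0 0;0 0 0 0 0' 35
python3 -m jog '0 0.1 0 0 0;0 0.1 0 0 0;0 0.2 0 0 0;0 0.2 0 0 0'
python3 -m jog '0 0.1 0 0 0;0 0.1 0 0 0;0 0.2 0 0 0;0 0.2 0 0 0'
```

```text
time_s: 9.68
ee_pos: [0.451, 0.0498, 0.1132]
tcp_rot: [[1.0, 0.003, 0.026], [-0.026, 0.0, 1.0], [0.003, -1.0, 0.0]]
force: [1.2, -0.3, 3.3]
grip_width: 0.258
time_s: 10.02
ee_pos: [0.4509, 0.0498, 0.1113]
tcp_rot: [[1.0, 0.002, 0.027], [-0.027, 0.0, 1.0], [0.002, -1.0, 0.0]]
force: [-1.5, 0.0, 9.7]
grip_width: 0.263
time_s: 10.35
ee_pos: [0.4509, 0.0499, 0.1099]
tcp_rot: [[1.0, 0.003, 0.026], [-0.026, 0.001, 1.0], [0.003, -1.0, 0.001]]
force: [-2.0, 0.6, 14.1]
grip_width: 0.263
```

```bash
cat >> h.py <<'E'
def arc(a0,a1,n=8,R=5.05):
    for a in np.radians(np.linspace(a0,a1,n+1)[1:]):
        b=np.radians(a0);print("%.2f %.2f"%(R*(np.cos(b)-np.cos(a)),R*(np.sin(b)-np.sin(a))),end=" ; ")
    print()
def kn(c=(.5015,.0487),yaw=-1.5,dz=.1131):
    from bench import arm
    s=arm.sense();y=np.radians(yaw);q=np.array([[np.cos(y),-np.sin(y)],[np.sin(y),np.cos(y)]]).T
    r=q@(s["ee_pos"][:2]-np.array(c));a=np.degrees(np.arctan2(-r[1],-r[0]))%360
    F=q@s["force"][:2];e=r/np.hypot(*r);t=np.array([-e[1],e[0]])
    print("t=%.2f a=%.1f r=%.1f z=%.1f Fz=%.1f free=%.1f Frad=%.1f Ftan=%.1f xy=%s w=%.3f"%(s["time_s"],a,1e3*np.hypot(*r),1e3*s["ee_pos"][2],s["force"][2],1e3*s["ee_pos"][2]+(s["force"][2]-2)/4,F@e,F@t,(r*1e3).round(1),s["grip_width"]))
E
python3 -c "
from h import *
kn()
for i in range(9): a=-2+20*i;print(a,end=': ');arc(a,a+20)"
```

```text
t=10.35 a=0.1 r=50.6 z=109.9 Fz=14.1 free=112.9 Frad=2.1 Ftan=-0.5 xy=[-50.6  -0.1] w=0.263
-2: -0.00 -0.22 ; 0.00 -0.44 ; 0.02 -0.66 ; 0.05 -0.88 ; 0.08 -1.10 ; 0.13 -1.31 ; 0.18 -1.53 ; 0.24 -1.74 ; 
18: 0.07 -0.21 ; 0.15 -0.41 ; 0.24 -0.61 ; 0.34 -0.81 ; 0.45 -1.00 ; 0.57 -1.19 ; 0.69 -1.37 ; 0.82 -1.55 ; 
38: 0.14 -0.17 ; 0.29 -0.34 ; 0.44 -0.49 ; 0.60 -0.64 ; 0.77 -0.79 ; 0.94 -0.92 ; 1.12 -1.05 ; 1.30 -1.17 ; 
58: 0.19 -0.11 ; 0.38 -0.22 ; 0.58 -0.31 ; 0.78 -0.40 ; 0.99 -0.48 ; 1.20 -0.55 ; 1.41 -0.61 ; 1.63 -0.66 ; 
78: 0.22 -0.04 ; 0.43 -0.07 ; 0.65 -0.09 ; 0.87 -0.11 ; 1.09 -0.11 ; 1.31 -0.10 ; 1.53 -0.09 ; 1.75 -0.06 ; 
98: 0.22 0.04 ; 0.43 0.08 ; 0.65 0.13 ; 0.86 0.20 ; 1.07 0.27 ; 1.27 0.35 ; 1.47 0.44 ; 1.67 0.54 ; 
118: 0.19 0.11 ; 0.38 0.22 ; 0.56 0.35 ; 0.74 0.48 ; 0.91 0.62 ; 1.07 0.77 ; 1.23 0.92 ; 1.38 1.08 ; 
138: 0.14 0.17 ; 0.28 0.34 ; 0.41 0.52 ; 0.53 0.70 ; 0.64 0.89 ; 0.75 1.09 ; 0.84 1.28 ; 0.93 1.49 ; 
158: 0.08 0.21 ; 0.15 0.42 ; 0.21 0.63 ; 0.26 0.84 ; 0.30 1.06 ; 0.33 1.28 ; 0.35 1.50 ; 0.36 1.72 ;
```

First arc, 20° from home.

```bash
python3 -m jog '0 0 -.22 0 0;0 0 -.44 0 0;.02 0 -.66 0 0;.05 0 -.88 0 0;.08 .02 -1.1 0 0;.13 .03 -1.31 0 0;.18 .04 -1.53 0 0;.24 .05 -1.74 0 0;.24 .05 -1.74 0 0' >/dev/null
python3 -c "
from h import *
kn()"
```

```text
t=11.10 a=19.6 r=51.3 z=109.2 Fz=10.7 free=111.4 Frad=1.6 Ftan=-2.1 xy=[-48.3 -17.2] w=0.269
```

```bash
python3 -m jog '.07 .03 -.21 0 0;.15 .05 -.41 0 0;.24 .08 -.61 0 0;.34 .1 -.81 0 0;.45 .12 -1 0 0;.57 .14 -1.19 0 0;.69 .16 -1.37 0 0;.82 .17 -1.55 0 0;.82 .17 -1.55 0 0' >/dev/null
python3 -c "
from h import *
kn()"
```

```text
t=11.85 a=39.1 r=51.9 z=107.5 Fz=13.1 free=110.3 Frad=0.9 Ftan=-3.0 xy=[-40.3 -32.8] w=0.261
```

```bash
python3 -m jog '.14 .01 -.17 0 0;.29 .02 -.34 0 0;.44 .04 -.49 0 0;.6 .05 -.64 0 0;.77 .06 -.79 0 0;.94 .07 -.92 0 0;1.12 .08 -1.05 0 0;1.3 .09 -1.17 0 0;1.3 .09 -1.17 0 0' >/dev/null
python3 -c "
from h import *
kn()"
```

```text
t=12.60 a=58.0 r=52.4 z=106.5 Fz=12.2 free=109.1 Frad=0.2 Ftan=-3.4 xy=[-27.8 -44.4] w=0.263
```

```bash
python3 -m jog '.19 .01 -.11 0 0;.38 .02 -.22 0 0;.58 .03 -.31 0 0;.78 .04 -.4 0 0;.99 .05 -.48 0 0;1.2 .06 -.55 0 0;1.41 .06 -.61 0 0;1.63 .07 -.66 0 0;1.63 .07 -.66 0 0' >/dev/null
python3 -c "
from h import *
kn()"
```

```text
t=13.35 a=76.7 r=52.6 z=105.8 Fz=12.6 free=108.4 Frad=0.6 Ftan=-4.7 xy=[-12.1 -51.2] w=0.263
```

```bash
python3 -m jog '.22 0 -.04 0 0;.43 .01 -.07 0 0;.65 .01 -.09 0 0;.87 .01 -.11 0 0;1.09 .01 -.11 0 0;1.31 .01 -.1 0 0;1.53 .01 -.09 0 0;1.75 .01 -.06 0 0;1.75 .01 -.06 0 0' >/dev/null
python3 -c "
from h import *
kn()"
```

```text
t=14.10 a=95.2 r=52.6 z=105.6 Fz=14.2 free=108.7 Frad=0.2 Ftan=-5.6 xy=[  4.8 -52.3] w=0.266
```

```bash
python3 -m jog '.22 -.02 .04 0 0;.43 -.03 .08 0 0;.65 -.05 .13 0 0;.86 -.06 .2 0 0;1.07 -.07 .27 0 0;1.27 -.09 .35 0 0;1.47 -.1 .44 0 0;1.67 -.12 .54 0 0;1.67 -.12 .54 0 0' >/dev/null
python3 -c "
from h import *
kn()"
```

```text
t=14.85 a=114.0 r=52.2 z=106.7 Fz=12.8 free=109.4 Frad=0.7 Ftan=-5.8 xy=[ 21.2 -47.7] w=0.267
```

```bash
python3 -m jog '.19 -.01 .11 0 0;.38 -.02 .22 0 0;.56 -.04 .35 0 0;.74 -.05 .48 0 0;.91 -.07 .62 0 0;1.07 -.09 .77 0 0;1.23 -.1 .92 0 0;1.38 -.12 1.08 0 0;1.38 -.12 1.08 0 0' >/dev/null
python3 -c "
from h import *
kn()"
```

```text
t=15.60 a=133.4 r=51.7 z=108.0 Fz=12.0 free=110.5 Frad=1.1 Ftan=-6.9 xy=[ 35.5 -37.6] w=0.268
```

```bash
python3 -m jog '.14 -.02 .17 0 0;.28 -.03 .34 0 0;.41 -.05 .52 0 0;.53 -.07 .7 0 0;.64 -.09 .89 0 0;.75 -.1 1.09 0 0;.84 -.12 1.28 0 0;.93 -.13 1.49 0 0;.93 -.13 1.49 0 0' >/dev/null
python3 -c "
from h import *
kn()"
```

```text
t=16.35 a=153.4 r=51.0 z=109.6 Fz=12.6 free=112.3 Frad=0.1 Ftan=-6.4 xy=[ 45.6 -22.9] w=0.267
```

```bash
python3 -m jog '.08 -.02 .21 0 0;.15 -.04 .42 0 0;.21 -.06 .63 0 0;.26 -.08 .84 0 0;.3 -.1 1.06 0 0;.33 -.12 1.28 0 0;.35 -.14 1.5 0 0;.36 -.16 1.72 0 0;.36 -.16 1.72 0 0' >/dev/null
python3 -c "
from h import *
kn()
for i in range(9,19): a=-2+20*i;print(a,end=': ');arc(a,a+20)"
```

```text
t=17.10 a=173.8 r=50.4 z=111.5 Fz=10.5 free=113.6 Frad=-0.7 Ftan=-4.7 xy=[50.1 -5.5] w=0.266
178: 0.00 0.22 ; -0.00 0.44 ; -0.02 0.66 ; -0.05 0.88 ; -0.08 1.10 ; -0.13 1.31 ; -0.18 1.53 ; -0.24 1.74 ; 
198: -0.07 0.21 ; -0.15 0.41 ; -0.24 0.61 ; -0.34 0.81 ; -0.45 1.00 ; -0.57 1.19 ; -0.69 1.37 ; -0.82 1.55 ; 
218: -0.14 0.17 ; -0.29 0.34 ; -0.44 0.49 ; -0.60 0.64 ; -0.77 0.79 ; -0.94 0.92 ; -1.12 1.05 ; -1.30 1.17 ; 
238: -0.19 0.11 ; -0.38 0.22 ; -0.58 0.31 ; -0.78 0.40 ; -0.99 0.48 ; -1.20 0.55 ; -1.41 0.61 ; -1.63 0.66 ; 
258: -0.22 0.04 ; -0.43 0.07 ; -0.65 0.09 ; -0.87 0.11 ; -1.09 0.11 ; -1.31 0.10 ; -1.53 0.09 ; -1.75 0.06 ; 
278: -0.22 -0.04 ; -0.43 -0.08 ; -0.65 -0.13 ; -0.86 -0.20 ; -1.07 -0.27 ; -1.27 -0.35 ; -1.47 -0.44 ; -1.67 -0.54 ; 
298: -0.19 -0.11 ; -0.38 -0.22 ; -0.56 -0.35 ; -0.74 -0.48 ; -0.91 -0.62 ; -1.07 -0.77 ; -1.23 -0.92 ; -1.38 -1.08 ; 
318: -0.14 -0.17 ; -0.28 -0.34 ; -0.41 -0.52 ; -0.53 -0.70 ; -0.64 -0.89 ; -0.75 -1.09 ; -0.84 -1.28 ; -0.93 -1.49 ; 
338: -0.08 -0.21 ; -0.15 -0.42 ; -0.21 -0.63 ; -0.26 -0.84 ; -0.30 -1.06 ; -0.33 -1.28 ; -0.35 -1.50 ; -0.36 -1.72 ; 
358: -0.00 -0.22 ; 0.00 -0.44 ; 0.02 -0.66 ; 0.05 -0.88 ; 0.08 -1.10 ; 0.13 -1.31 ; 0.18 -1.53 ; 0.24 -1.74 ;
```

```bash
python3 -m jog '0 -.01 .22 0 0;0 -.02 .44 0 0;-.02 -.03 .66 0 0;-.05 -.05 .88 0 0;-.08 -.06 1.1 0 0;-.13 -.08 1.31 0 0;-.18 -.09 1.53 0 0;-.24 -.1 1.74 0 0;-.24 -.1 1.74 0 0' >/dev/null
python3 -c "
from h import *
kn()
from bench import arm
f=arm.grab_frame('top')['color'];cv2.imwrite('pics/t6.png',cv2.resize(f[190:345,220:370,::-1],None,fx=3.5,fy=3.5))"
```

```text
t=17.85 a=194.3 r=49.8 z=112.8 Fz=11.5 free=115.2 Frad=-1.2 Ftan=-3.2 xy=[48.3 12.3] w=0.264
```

View pics/t6.png

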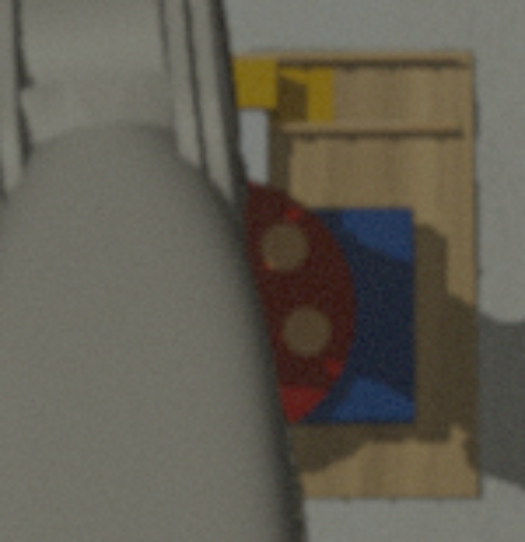

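The pusher is out (yellow at crop (255,85)); the block is hidden by the arm. Continuing.

```bash
python3 -m jog '-.07 -.02 .21 0 0;-.15 -.04 .41 0 0;-.24 -.05 .61 0 0;-.34 -.07 .81 0 0;-.45 -.08 1 0 0;-.57 -.1 1.19 0 0;-.69 -.11 1.37 0 0;-.82 -.12 1.55 0 0;-.82 -.12 1.55 0 0' >/dev/null
python3 -c "
from h import *
kn()"
```

```text
t=18.65 a=215.0 r=49.3 z=114.1 Fz=11.5 free=116.5 Frad=-1.9 Ftan=-2.4 xy=[40.4 28.2] w=0.261
```

```bash
python3 -m jog '-.14 -.02 .17 0 0;-.29 -.03 .34 0 0;-.44 -.04 .49 0 0;-.6 -.05 .64 0 0;-.77 -.06 .79 0 0;-.94 -.07 .92 0 0;-1.12 -.08 1.05 0 0;-1.3 -.09 1.17 0 0;-1.3 -.09 1.17 0 0' >/dev/null
python3 -c "
from h import *
kn()"
```

```text
t=19.40 a=235.5 r=48.9 z=115.1 Fz=11.8 free=117.6 Frad=-1.2 Ftan=-1.7 xy=[27.7 40.3] w=0.267
```

```bash
python3 -m jog '-.19 -.01 .11 0 0;-.38 -.02 .22 0 0;-.58 -.02 .31 0 0;-.78 -.03 .4 0 0;-.99 -.04 .48 0 0;-1.2 -.04 .55 0 0;-1.41 -.05 .61 0 0;-1.63 -.05 .66 0 0;-1.63 -.05 .66 0 0' >/dev/null
python3 -c "
from h import *
kn()"
```

```text
t=20.15 a=256.1 r=48.7 z=115.7 Fz=11.0 free=117.9 Frad=-1.6 Ftan=-1.6 xy=[11.7 47.2] w=0.268
```

```bash
python3 -m jog '-.22 .01 .04 0 0;-.43 .01 .07 0 0;-.65 .02 .09 0 0;-.87 .02 .11 0 0;-1.09 .02 .11 0 0;-1.31 .02 .1 0 0;-1.53 .02 .09 0 0;-1.75 .02 .06 0 0;-1.75 .02 .06 0 0' >/dev/null
python3 -c "
from h import *
kn()"
```

```text
t=20.90 a=276.5 r=48.6 z=115.6 Fz=10.7 free=117.7 Frad=0.3 Ftan=-2.3 xy=[-5.5 48.3] w=0.266
```

```bash
python3 -m jog '-.22 .01 -.04 0 0;-.43 .03 -.08 0 0;-.65 .04 -.13 0 0;-.86 .05 -.2 0 0;-1.07 .06 -.27 0 0;-1.27 .07 -.35 0 0;-1.47 .08 -.44 0 0;-1.67 .09 -.54 0 0;-1.67 .09 -.54 0 0' >/dev/null
python3 -c "
from h import *
kn()"
```

```text
t=21.65 a=296.9 r=48.8 z=114.8 Fz=12.2 free=117.3 Frad=1.3 Ftan=-1.9 xy=[-22.1  43.5] w=0.268
```

Next: 298→318, fall about 1.0 mm.

```bash
python3 -m jog '-.19 .01 -.11 0 0;-.38 .02 -.22 0 0;-.56 .03 -.35 0 0;-.74 .04 -.48 0 0;-.91 .06 -.62 0 0;-1.07 .07 -.77 0 0;-1.23 .08 -.92 0 0;-1.38 .09 -1.08 0 0;-1.38 .09 -1.08 0 0' >/dev/null
python3 -c "
from h import *
kn()"
```

```text
t=22.40 a=317.9 r=49.3 z=113.6 Fz=12.5 free=116.2 Frad=2.4 Ftan=-2.5 xy=[-36.5  33. ] w=0.264
```

```bash
python3 -m jog '-.14 .02 -.17 0 0;-.28 .03 -.34 0 0;-.41 .05 -.52 0 0;-.53 .06 -.7 0 0;-.64 .08 -.89 0 0;-.75 .1 -1.09 0 0;-.84 .11 -1.28 0 0;-.93 .13 -1.49 0 0;-.93 .13 -1.49 0 0' >/dev/null
python3 -c "
from h import *
kn()"
```

```text
t=23.15 a=338.9 r=49.9 z=112.0 Fz=12.5 free=114.6 Frad=2.0 Ftan=-2.8 xy=[-46.6  18. ] w=0.264
```

```bash
python3 -m jog '-.08 .02 -.21 0 0;-.15 .04 -.42 0 0;-.21 .06 -.63 0 0;-.26 .08 -.84 0 0;-.3 .1 -1.06 0 0;-.33 .12 -1.28 0 0;-.35 .14 -1.5 0 0;-.36 .15 -1.72 0 0;-.36 .15 -1.82 0 0;-.36 .15 -1.82 0 0' >/dev/null
python3 -c "
from h import *
kn()
from bench import arm
f=arm.grab_frame('wrist');cv2.imwrite('pics/w7.png',f['color'][:,:,::-1]);np.save('w7.npy',f,allow_pickle=True)"
```

```text
t=23.98 a=0.5 r=50.7 z=110.2 Fz=13.8 free=113.2 Frad=2.5 Ftan=-2.6 xy=[-50.7  -0.5] w=0.268
```

View pics/w7.png

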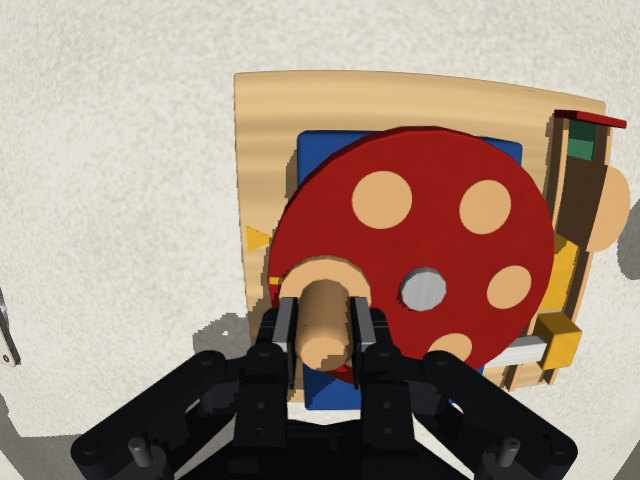

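Everything looks right: block in the dock (605,210), pusher home (560,340), knob near the arrow. Checking the mark against the arrow for the wheel's angle.

Run:
```python
from h import *
f=np.load("w7.npy",allow_pickle=True).item();im=f["color"]
cv2.imwrite("pics/w7c.png",cv2.resize(im[215:315,230:330,::-1],None,fx=5,fy=5,interpolation=cv2.INTER_CUBIC))
hub=onz(f,423.5,289.5,.09,True);mk=onz(f,275,281,.084,True);ar=onz(f,271,240,.008,True);fl=onz(f,325,301,.103,True)
print(hub,mk,ar,fl)
an=lambda p:np.degrees(np.arctan2(-(p-hub)[1],-(p-hub)[0]))
print("angles mark,arrow,flange",an(mk),an(ar),an(fl),"home dir expected -1.4 -> world",1.4)
```

```text
[0.50184213 0.04974811 0.09      ] [0.42656092 0.05422087 0.084     ] [0.41434242 0.05026576 0.008     ] [0.45184292 0.05243657 0.103     ]
angles mark,arrow,flange -3.4001737075024376 -0.3389530257170508 -3.0778279962777426 home dir expected -1.4 -> world 1.4
```

View pics/w7c.png

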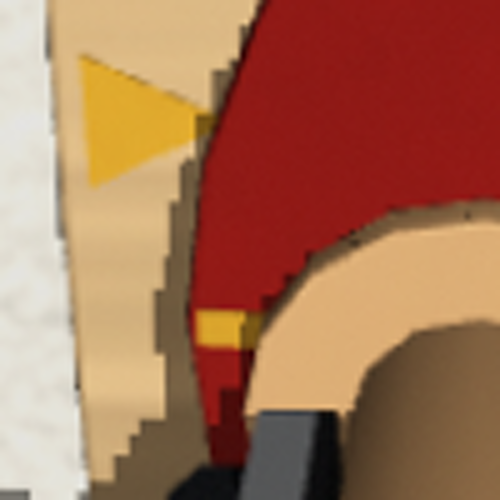

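The wheel is about 2° short of 2π, well inside the ±6.9° limit. I'll nudge it 1.3 mm on, ease up, let go and withdraw upwards.

```bash
python3 -m jog '0 0 -.06 0 0;0 0 -.13 0 0;0 0 -.13 0 0;0 -.15 -.13 0 0;0 -.35 -.13 0 0;0 -.4 -.13 0 0;0 -.4 -.13 0 0' >/dev/null
python3 -c "
from h import *
kn()"
python3 -m jog '0 0 0 0 60;0 0 0 0 60;0 0 0 0 60;0 -1 0 0 60;0 -4 0 0 60;0 -8 0 0 60;0 -11.5 0 0 60;0 -11.5 0 0 60;0 -11.5 0 0 60;0 -11.5 0 0 60'
python3 - <<'E'
from h import *
from bench import arm
f=arm.grab_frame("wrist");cv2.imwrite("pics/w8.png",f["color"][:,:,::-1]);np.save("w8.npy",f,allow_pickle=True)
E
```

```text
t=24.62 a=2.1 r=50.8 z=113.1 Fz=4.7 free=113.7 Frad=-0.9 Ftan=-2.7 xy=[-50.7  -1.9] w=0.267
time_s: 25.45
ee_pos: [0.4492, 0.0471, 0.2266]
tcp_rot: [[1.0, -0.002, 0.027], [-0.027, -0.0, 1.0], [-0.002, -1.0, -0.001]]
force: [0.5, -0.0, -0.7]
grip_width: 0.604
```

Run:
```python
from h import *
H=np.array([.502,.0491])
for n in("w5.npy","w8.npy"):
    f=np.load(n,allow_pickle=True).item();im=f["color"];hsv=cv2.cvtColor(im,cv2.COLOR_RGB2HSV)
    y=cv2.inRange(hsv,(18,170,90),(30,255,255));k,l,st,ce=cv2.connectedComponentsWithStats(y)
    print(n)
    for s,c in zip(st[1:],ce[1:]):
        if s[4]<8: continue
        z=.084 if s[4]<60 and 285<c[0]<310 else .008
        p=onz(f,*c,z,True)[:2];v=p-H;print(" yellow",s[4],c.round(1),(p*1e3).round(1),"ang %.1f"%np.degrees(np.arctan2(-v[1],-v[0])))
    m=cv2.inRange(hsv,(8,60,140),(20,200,255));m[:,:290]=0;m[:,358:]=0;m[:185]=0;m[268:]=0
    c=big(m);top=c[c[:,0,1].argmin(),0];x=c[:,0,0];print(" knob u-range",x.min(),x.max(),"top v",top[1], "centre~",(onz(f,(x.min()+x.max())/2,top[1]+28,.103,True)*1e3).round(1))
    b=cv2.inRange(hsv,(8,60,170),(20,200,255));b[:,:498]=0;b[:,545:]=0;b[:112]=0;b[275:]=0
    c=big(b);P=np.float32([onz(f,u,v,.058,True)[:2]*1e3 for u,v in c[:,0]]);print(" block",cv2.contourArea(c),cv2.minAreaRect(P),P.min(0),P.max(0))
t=np.load("t2.npy",allow_pickle=True).item()
from bench import arm
a=arm.grab_frame("top")
```

```text
w5.npy
 yellow 190 [277.3 196.6] [404.   51.4] ang -1.3
 yellow 207 [510.1 199.7] [654.5  44.9] ang 178.4
 yellow 31 [294.4 212.5] [427.1  54.6] ang -4.2
 yellow 782 [507.5 283.8] [666.8 -57.4] ang 147.1
 knob u-range 297 354 top v 195 centre~ [451.9  50.7 103. ]
 block 1544.0 ((646.7216186523438, 62.532188415527344), (152.49227905273438, 33.61562728881836), 89.48350524902344) [629.25885  -13.607693] [663.1253  138.73456]
w8.npy
 yellow 192 [278.4 198.1] [404.   51.4] ang -1.3
 yellow 1420 [504.7 228.4] [649.5  13.9] ang 166.6
 yellow 30 [295.3 216.4] [426.8  52.9] ang -2.9
 yellow 985 [507.9 280.9] [664.5 -51.4] ang 148.2
 knob u-range 298 355 top v 199 centre~ [451.6  49.3 103. ]
 block 1485.0 ((647.455810546875, 63.451934814453125), (149.58535766601562, 30.422292709350586), 81.35969543457031) [630.7157   -12.347369] [663.33203 138.38867]
```

Run:
```python
from h import *
for n in("w5.npy","w8.npy"):
    f=np.load(n,allow_pickle=True).item();hsv=cv2.cvtColor(f["color"],cv2.COLOR_RGB2HSV)
    b=cv2.inRange(hsv,(8,60,170),(20,200,255));b[:,:490]=0;b[:,560:]=0;b[:90]=0;b[290:]=0
    b=cv2.morphologyEx(b,cv2.MORPH_OPEN,cv2.getStructuringElement(2,(15,15)))
    c=big(b);P=np.float32([onz(f,u,v,.058,True)[:2]*1e3 for u,v in c[:,0]]);print(n,cv2.minAreaRect(P))
from bench import arm
a=arm.grab_frame("top");t=np.load("t2.npy",allow_pickle=True).item()
h=cv2.imread("pics/top0.png")[:,:,::-1].astype(int);D=np.abs(a["color"].astype(int)-h).max(2)
for nm,(u,v) in dict(carriage=(140,297),tug=(155,205),jar=(473,183),bucket=(273,152)).items(): print(nm,D[v-30:v+30,u-30:u+30].mean().round(1))
```

```text
w5.npy ((646.3074951171875, 16.867774963378906), (57.498233795166016, 33.613677978515625), 89.27033996582031)
w8.npy ((651.7061157226562, 81.33644104003906), (58.238319396972656, 33.43734359741211), 81.30569458007812)
carriage 5.0
tug 4.9
jar 5.1
bucket 4.5
```

```bash
python3 -c "
from bench import arm
s=arm.sense();print(s['time_s'],s['force'],s['dq'].round(3));print(arm.finish_job())"
```

```text
25.6 [ 0.20217755 -1.41850086 -0.13323542] [0.001 0.    0.006 0.002 0.001 0.002]
the job is handed in; nothing more can be done
None
```

The job is done and handed in at 25.6 s of the 72 s allowed. No verdict was reported, so the results below are from my own checks.

**What I did:** I stood the beech half-moon upright in the yellow bay. I then gripped the knob, pressed it down, and turned the wheel one revolution in 20° arcs, correcting the height from the force at each step. I let go at the arrow and withdrew upwards.

**Press force:** every reading taken between arcs from 0.6 to 5.7 rad was 10.5–14.2 N. The force was not recorded inside each arc.

**Last checks:**

| Check | Result | Limit |
|---|---|---|
| Wheel angle, from the wheel's yellow mark | about 1.6° short of 2π | ±6.9° |
| Wheel angle, from the knob's position | about 1° past 2π | ±6.9° |
| Block along the track, from the dock's centre | about 14 mm before it | 24 mm before, 20 mm beyond |
| Block across the track | about 3–4 mm off, turned about 8° | ±8 mm |
| Bystanders, before/after top images | no change at any of the four | 15 mm |

- **Disagreements:** the two wheel-angle estimates differ by about 2.6°, but both are within the limit. The top and wrist cameras placed the machine about 3 mm apart; I used the wrist view.
- **Not viewed:** the final picture was refused because I had reached the 12-picture limit, so the end state was checked numerically only. The last picture I viewed, just before release, showed the block in the dock and the pusher home.

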